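Shut the garlic keeper and snap its lever over

ROBOT

A 6-joint arm with a two-finger parallel gripper is mounted at the origin on the work surface. World frame = base frame: x ahead of the robot, y to its left, z up, the work surface at z = 0. Lengths are in m, angles in rad, forces in N, time in s.
With the tool pointing down it reaches from about 0.3 to 0.875 m from the base axis. Payload 6.4 kg.
Tool frame: the origin (TCP) lies between the finger pads; the fingertips stand 8 mm ahead of it and the grasp point (between the pads) lies 11 mm behind it; z points along the fingers, y is the direction in which the jaws open and shut (so a half turn about z gives the same grasp; the last joint's range is limited). The gripper opens to 85 mm and grips with 20 to 120 N. Pads are 22 mm wide; open, the fingers measure 114 mm over their backs; the gripper's body (76 mm by 85 mm) begins 54 mm behind the grasp point. The pads swing forward as they close: fully open they stand 13 mm farther back than shut.
Start: joints at [-1.497, 0.181, 1.607, -0, 1.354, -0.206], TCP at [0.159, -0.553, 0.2] pointing down, gripper open.
Joint ranges: [-2.99, 2.99], [-0.89, 2.07], [0.3, 2.58], [-1.14, 4.28], [0, 2.63], [-3.12, 3.12]. Speed limits (rad/s): [2.57, 2.57, 3.01, 3.14, 3.14, 3.14].

INTERFACE

Orientations are given as a unit quaternion [w, x, y, z].
In Python, from bench import monitor, viewer, workorder, spotter gives the robot as it stands. The module is installed in compiled form; this text tells all that it offers.
- The arm moves only by the tool move_arm, never from a script. Its argument "motion" is a list of rows, each a list of 3 entries, a list of its own where there are three numbers: the shift along the tool's x, y, z in units of 60 mm (1.0 is 60 mm), then the turn, a rotation vector about the tool's x, y, z in units of 8 degrees (1.0 is 8 degrees), then the opening in per cent of the stroke, from 0 (shut) to 100 (fully open). In form: [[[dx, dy, dz], [rx, ry, rz], grip], ...]. A call has 1 to 10 rows; each row is the pose to reach, as a shift and turn from the pose commanded when the call began, along the tool's axes at that moment; what a row does not reach only later rows make up. A row lasts 1/8 s, in which the tool goes at most 62.5 mm and 10.7 degrees, less where a joint would pass 70% of its speed; a pose out of reach is approached as far as the arm can. A call with a gripper value outside its range is refused whole. The fingers move at their own pace and stop on an object; the grip force is fixed at half the most. Time passes only in rows, so rows that repeat a pose let the fingers close. It gives the time, the measured TCP pose, the force and the opening at its end, in the units of the state.
- monitor.get_obs(): the state, without advancing time (a new reading comes with each control period).
- viewer.camera(name): name is "side" or "top"; returns the picture (480x640x3 uint8, blue, green, red); there is no depth.
- viewer.calibration(name): a dict with "fovy" (degrees; the focal length in pixels is half the picture's height over the tangent of half this angle, whatever the lens; pixels are square), "cx", "cy" (the principal point, pixels), "distortion" ([k1, k2, p1, p2, k3] as OpenCV has them; the pictures are not rectified), "extrinsics" (4x4, takes a point from camera to world coordinates). Camera axes: x right, y down, z forward; pixel columns grow to the right and rows downward; lengths in m; the calibration is good to about 2 mm. A picture is of the moment at which its call begins. calibration takes no time and is no camera call.
- workorder.hand_in(): hands the job in, once; it reports no verdict.
Trained networks look in the newest picture that a camera, given by its name, has taken for a name from the list of things; names that differ only in an ending like _2 or _b are one class to them, and where a whole thing is asked for, a point or a joint stands for the part that bears it (a point fixed in the world has none). Each returns a list of dicts, best first, with "score" (0 to 1); they miss things now and then, are a little off and sometimes report something else, mostly with a low value. They report only what shows in the picture. A call takes as long as a camera call.
- spotter.search_frame(camera, name): "centre" ([column, row] as shares, 0 to 1, of the picture: columns of its width, rows of its height, amid what is visible of it).
- spotter.outline_of(camera, name): "region" (480x640 bool, what is visible of it) and "centre" ([column, row] as shares, 0 to 1, of the picture: columns of its width, rows of its height, amid what is visible of it).
The state is a dict: "time_s": time; "q": joint angles; "dq": joint speeds; "joint_efforts": joint torques, N m; "eef_pos": TCP position; "eef_rot": TCP orientation; "wrist_force": force on the tool from outside, world axes, zero at the start; "torque": the same for the moment, N m; "opening": opening from 0.0 (shut) to 1.0 (fully open).
Only numpy, scipy, OpenCV 4.12 (cv2) and the standard library are available. Lean on these libraries where they do the work, as an engineer would, in place of code of your own. Each camera call takes 0.05 s, during which the arm holds its last target. There are 200 camera calls.

TASK

Close the garlic keeper: push its open lid down until it lies fully shut on the pot, and then push the red-tipped lever over past its middle so that it snaps down on the lid's side and stays there. Do it gently with the fingertips: do not lift, tip or shove the keeper away, nothing is to be picked up, and the bottles, mortar and grinder crank stay as they are.

Things in the scene. Friction and masses are not known exactly. Their poses are not given: they have to be found in the camera images.
- keeper: Garlic keeper, a loose white stoneware pot, 128 mm across and 100 mm high, about 1.4 kg, standing on the shelf. Origin: centre of its underside; z up. Its own -x side carries the steel lever bracket and its +x side the lid hinge. It can face many ways.
- lid (a joint): Hinge of the round brown wooden lid (128 mm across, 14 mm thick, flat on top, no knob), in rad: 0 = fully shut, grows as it opens, at most 1.4. It starts partly open, between 0.7 and 1.2. Its hinge is stiff and it stays where it is left; pushing it takes 1 to 3 N at the edge away from the hinge. Shut, its top lies 115 mm above the shelf.
- lid_hinge (a point): Point on the lid's hinge line (the keeper's y axis direction), 108 mm above the shelf and 72 mm from the pot's axis on its +x side. It lies half-way through the lid's thickness. The lid reaches 136 mm from this line; at joint value q a point at distance d along the lid lies d*cos(q) from it towards the keeper's -x, and d*sin(q) above it.
- lid_edge (a point): Point on the upper (outer) face of the lid at its edge farthest from the hinge. The lid is pushed on this outer face, from the hinge's side over and down.
- lever (a joint): Toggle lever, in rad: 0 = open, leaning 0.7 rad outwards from upright (away from the pot); 0.7 = upright, its centre; 1.4 = locked, leaning 0.7 rad inwards over the lid. It has a stable rest only at 0 and at 1.4: a spring drives it away from the centre to the nearer end, and about 2 N at the tip, pushed from outside towards the pot, starts it. It starts open.
- lever_pivot (a point): Lever's axle (along the keeper's y), 85 mm from the pot's axis on its -x side, 112 mm above the shelf. Two steel bracket cheeks 46 mm apart over their outsides hold it; they reach up to 118 mm above the shelf, and from the pot's wall out to 93 mm from the pot's axis.
- lever_tip (a point): Centre of the red roll (16 mm thick, 36 mm long) at the lever's tip, 60 mm from the axle. The lever is a steel bar 30 mm wide and 7 mm thick. Open: 124 mm out from the pot's axis and 158 mm above the shelf; locked: 46 mm out, same height.
- bottle1: Brown glass spice bottle with a black flip cap and a paper band, 46 mm across, 112 mm high, loose; on the lower step of the wooden spice stand at the left. Origin: centre of its underside. To be left alone.
- bottle2: Brown glass spice bottle with a black flip cap and a paper band, 46 mm across, 112 mm high, loose; on the upper step of the wooden spice stand at the left. Origin: centre of its underside. To be left alone.
- bottle3: Brown glass spice bottle with a black flip cap and a paper band, 46 mm across, 112 mm high, loose; standing on the shelf beyond or right of the keeper. Origin: centre of its underside. To be left alone.
- bottle4: Brown glass spice bottle with a black flip cap and a paper band, 46 mm across, 112 mm high, loose; standing on the shelf beyond or right of the keeper. Origin: centre of its underside. To be left alone.
- mortar: Grey stone mortar, a bowl 112 mm across and 60 mm high, loose, at the near right. Origin: centre of its underside. To be left alone.
- spice_stand: Two-step wooden spice stand, fixed, 120 mm deep, 300 mm wide, steps 40 and 90 mm high (100 mm at its back edge). Origin: under its middle.
- grinder: Steel hand grinder, fixed, at the right, 110 mm across at the foot, 230 mm high with its crank. Origin: centre of its underside.
- crank_knob (a point): Wooden knob of the grinder's crank, 90 mm from the grinder's axis, 212 mm above the shelf. To be left alone.

How it is judged:
By the outcome, as a careful person would: the job done as asked, in the order asked, and still so for the second after the job is handed in, with the robot touching nothing.
It also fails if it takes over 48 s, if anything falls off the work surface, if the arm or the gripper's body presses on something with over 40 N, if the wrist force passes 120 N, or if a joint passes its speed limit or range.

## Working session

There is one attempt and no reset: what is moved stays moved. The work goes in short steps, Python scripts to look and compute and a tool call to move; the robot and the scene stay as the last step left them, time stands still between calls to the robot, and variables do not carry over. Pictures are saved under pics/ and viewed, about 8 in all and at most 12, crops included, and the job is handed in when it is done.

Besides the shell and the picture viewer there is one more tool, called after "Call:" as name(argument=value, ...) on one line, values as JSON. move_arm: Moves the arm, as the interface text tells. Its arguments: {"type":"object","properties":{"motion":{"type":"array","items":{"type":"array"}}},"required":["motion"]}

```bash
mkdir -p pics; cat > h.py <<'E'
import numpy as np, cv2
from bench import monitor, viewer, workorder, spotter
def cal(n):
    c=viewer.calibration(n); f=240/np.tan(np.radians(c["fovy"])/2)
    K=np.array([[f,0,c["cx"]],[0,f,c["cy"]],[0,0,1.]]); return K,np.array(c["distortion"],float),np.array(c["extrinsics"])
def proj(n,P):
    K,d,E=cal(n); W=np.linalg.inv(E); r,_=cv2.Rodrigues(W[:3,:3])
    return cv2.projectPoints(np.array(P,float).reshape(-1,1,3),r,W[:3,3],K,d)[0].reshape(-1,2)
def ray(n,px):
    K,d,E=cal(n); u=cv2.undistortPoints(np.array(px,float).reshape(1,1,2),K,d).ravel()
    v=E[:3,:3]@np.array([u[0],u[1],1]); return E[:3,3],v/np.linalg.norm(v)
def onz(n,px,z):
    o,v=ray(n,px); return o+v*(z-o[2])/v[2]
def tri(a,b):
    A=np.zeros((3,3));y=np.zeros(3)
    for n,p in (("side",a),("top",b)):
        o,v=ray(n,p);M=np.eye(3)-np.outer(v,v);A+=M;y+=M@o
    return np.linalg.solve(A,y)
E
cat > a.py <<'E'
from h import *
im={n:viewer.camera(n) for n in("side","top")}
for n in im: cv2.imwrite(f"pics/{n}0.png",im[n])
for t in "keeper lid lid_hinge lid_edge lever lever_pivot lever_tip bottle3 mortar grinder crank_knob".split():
    for n in im:
        r=spotter.search_frame(n,t)[:3]
        print(t,n,[(round(x["score"],2),np.round(np.array(x["centre"])*[640,480]).tolist()) for x in r])
for n in im: print(n,cal(n)[2][:3,3],cal(n)[2][:3,2])
print(monitor.get_obs())
E
python3 a.py
```

```text
keeper side [(0.86, [313.0, 248.0])]
keeper top [(0.64, [320.0, 235.0])]
lid side [(0.73, [307.0, 233.0])]
lid top [(0.94, [303.0, 243.0])]
lid_hinge side [(0.9, [313.0, 248.0])]
lid_hinge top [(0.55, [315.0, 234.0])]
lid_edge side [(0.9, [311.0, 227.0])]
lid_edge top [(0.9, [305.0, 242.0]), (0.46, [353.0, 210.0])]
lever side [(0.29, [190.0, 342.0])]
lever top [(0.58, [353.0, 208.0])]
lever_pivot side [(0.89, [313.0, 246.0])]
lever_pivot top [(0.65, [313.0, 234.0]), (0.52, [538.0, 254.0])]
lever_tip side []
lever_tip top [(0.72, [267.0, 168.0]), (0.65, [351.0, 210.0]), (0.5, [307.0, 243.0])]
bottle3 side [(0.94, [137.0, 322.0]), (0.81, [232.0, 255.0]), (0.77, [190.0, 347.0])]
bottle3 top [(0.94, [411.0, 185.0]), (0.74, [109.0, 243.0]), (0.71, [143.0, 268.0])]
mortar side [(0.78, [434.0, 273.0])]
mortar top [(0.56, [424.0, 318.0]), (0.21, [150.0, 254.0])]
grinder side []
grinder top [(0.62, [506.0, 240.0])]
crank_knob side []
crank_knob top [(0.59, [535.0, 254.0]), (0.5, [316.0, 236.0])]
side [-0.30982685  0.80596612  0.83083233] [ 0.63555148 -0.59063243 -0.49721992]
top [ 0.48203305 -0.01746412  1.16157485] [ 0.06660517 -0.00487031 -0.99776752]
{'time_s': 1.2, 'q': array([-1.49732254e+00,  1.80752231e-01,  1.60698430e+00,  2.32901355e-05,
        1.35382084e+00, -2.06307455e-01]), 'dq': array([-0.00028407,  0.00025672, -0.00085437, -0.0021161 , -0.00046511,
        0.0005246 ]), 'joint_efforts': array([ 5.00363808e-05, -4.44851589e+01, -3.51678765e+01, -3.54763970e-04,
        8.48961117e-04, -6.82323190e-06]), 'eef_pos': array([ 0.15880577, -0.55265808,  0.20022294]), 'eef_rot': array([1.83577948e-05, 9.90231603e-01, 1.39432321e-01, 1.01761361e-05]), 'wrist_force': array([-0.16893347,  0.07515407,  0.36031602]), 'torque': array([ 0.02013236, -0.03759223,  0.0503563 ]), 'opening': 0.9968459568148376}
```

```bash
python3 -c "
import cv2
a=cv2.imread('pics/top0.png');cv2.imwrite('pics/t1.png',a)
b=cv2.imread('pics/side0.png');cv2.imwrite('pics/s1.png',cv2.resize(b[150:350,180:460],None,fx=2.8,fy=2.8,interpolation=cv2.INTER_CUBIC))
cv2.imwrite('pics/t2.png',cv2.resize(a[150:310,220:440],None,fx=3.6,fy=3.6,interpolation=cv2.INTER_CUBIC))
"
```

```text
(no output)
```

View pics/top0.png

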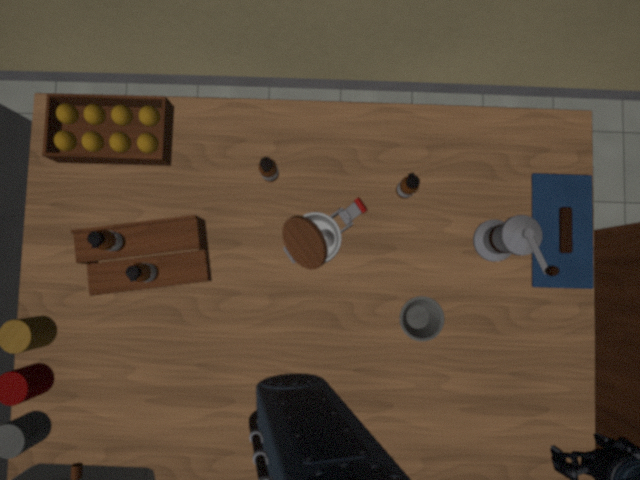

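View pics/s1.png

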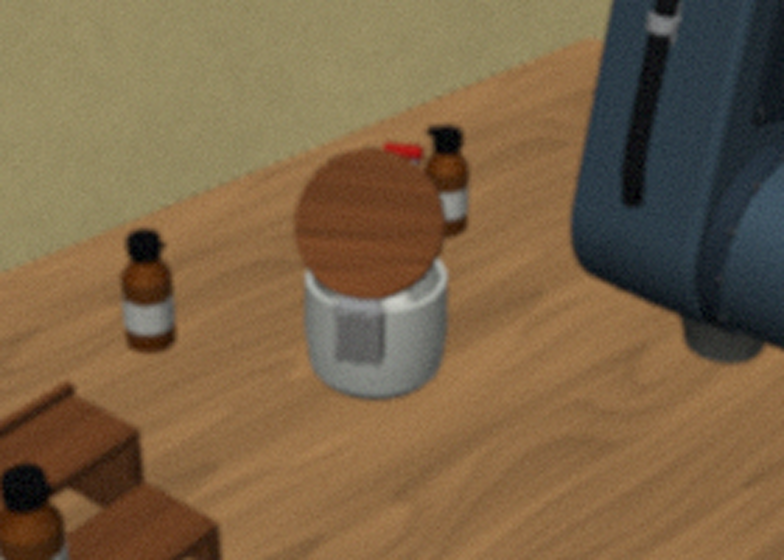

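View pics/t2.png

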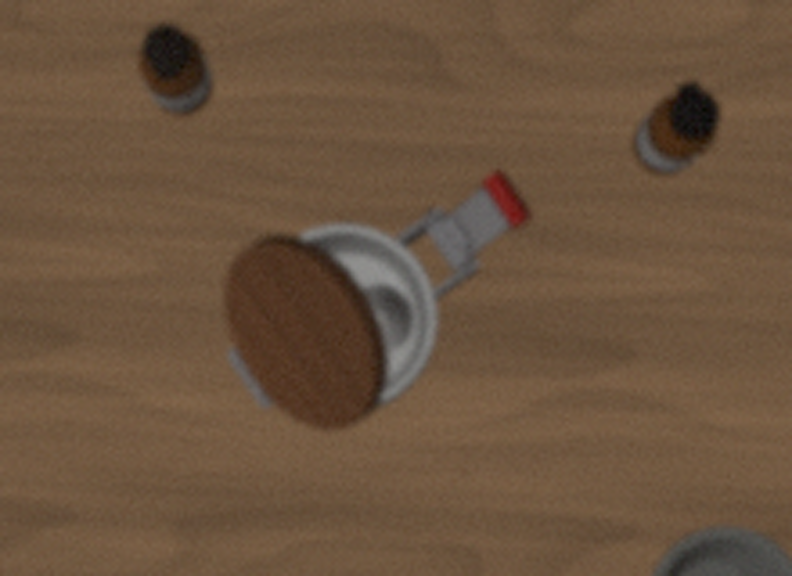

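Top picture: the red tip is at about (361,205), the lid centre at (305,242), and the pot rim's right edge at column 342. In the side picture the lid centre is at about (312,229), with the hinge plate facing the camera. Next I fit the keeper pose and the lid angle to these.

```bash
cat > fit.py <<'E'
from h import *
from scipy.optimize import least_squares
S=lambda u,v:np.array([180+u/2.8,150+v/2.8]); T=lambda u,v:np.array([220+u/3.6,150+v/3.6])
t=np.linspace(0,2*np.pi,181)
def pt(p,X):
    c,s=np.cos(p[2]),np.sin(p[2]); X=np.atleast_2d(X)
    return np.c_[p[0]+c*X[:,0]-s*X[:,1],p[1]+s*X[:,0]+c*X[:,1],X[:,2]]
def lidp(q,d,h=.007,y=0): # h: above mid plane
    return [.072-d*np.cos(q)+h*np.sin(q),y,.108+d*np.sin(q)+h*np.cos(q)]
circ=lambda z:np.c_[.064*np.cos(t),.064*np.sin(t),0*t+z]
def lc(q,h): return np.array([lidp(q,.072+.064*np.cos(a),h,.064*np.sin(a)) for a in t])
def res(p):
    r=[]
    r+=list(proj("top",pt(p,[-.124,0,.158]))[0]-T(507,199))
    b=proj("side",pt(p,circ(0)));rim=proj("top",pt(p,circ(.1)))
    r+=[b[:,1].max()-S(0,397)[1],b[:,0].min()-S(309,0)[0],b[:,0].max()-S(443,0)[0]]
    r+=[rim[:,0].max()-T(438,0)[0],rim[:,1].min()-T(0,224)[1]]
    l=proj("side",pt(p,lc(p[3],.007)));r+=[l[:,0].min()-S(295,0)[0],l[:,0].max()-S(443,0)[0],l[:,1].min()-S(0,148)[1],l[:,1].max()-S(0,298)[1]]
    l=proj("top",pt(p,np.r_[lc(p[3],.007),lc(p[3],-.007)]));r+=[l[:,0].min()-T(225,0)[0],l[:,0].max()-T(386,0)[0],l[:,1].min()-T(0,235)[1],l[:,1].max()-T(0,429)[1]]
    return np.array(r)
x0=onz("top",T(345,315),.1)
for q0 in (.8,1.1):
    s=least_squares(res,[x0[0],x0[1],2.4,q0],x_scale=[.01,.01,.1,.1],diff_step=1e-4,loss="soft_l1"); print(s.x.round(4),s.cost,s.fun.round(1) if 0 else res(s.x).round(1))
p=s.x
for n,X in dict(hinge=[.072,0,.108],edge=lidp(p[3],.136),tip=[-.124,0,.158],piv=[-.085,0,.112]).items(): print(n,pt(p,X).round(3))
for n,px,z in (("b3",T(690,105),.112),("b4",T(172,48),.112),("mortar",(422,318),.05),("knob",(552,271),.212),("grinder",(491,240),.02)): print(n,onz("top",px,z).round(3))
E
python3 fit.py
```

```text
[ 0.5719 -0.0156  2.1869  0.9476] 6.572511197053158 [ 0.   0.2  4.  -1.1  1.5  0.4 -1.1 -0.5  0.6 -0.9 -0.1 -0.9  0.4 -0.5
  0.9]
[ 0.5719 -0.0156  2.1869  0.9476] 6.572511197155395 [ 0.   0.2  4.  -1.1  1.5  0.4 -1.1 -0.5  0.6 -0.9 -0.1 -0.9  0.4 -0.5
  0.9]
hinge [[0.53  0.043 0.108]]
edge [[ 0.573 -0.017  0.223]]
tip [[ 0.644 -0.117  0.158]]
piv [[ 0.621 -0.085  0.112]]
b3 [ 0.718 -0.241  0.112]
b4 [0.745 0.102 0.112]
mortar [ 0.386 -0.285  0.05 ]
knob [ 0.507 -0.523  0.212]
grinder [ 0.587 -0.467  0.02 ]
```

The fit is good: lid angle 0.95, keeper at (0.572, -0.016), with its +x axis at 2.187 rad. Next I compute the moves.

```bash
cat > plan.py <<'E'
from h import *
from scipy.spatial.transform import Rotation as R
P=np.array([.5719,-.0156]);th=2.1869;ex=np.array([np.cos(th),np.sin(th)])
# tool y along keeper -x, z down
y=np.r_[-ex,0];z=np.array([0,0,-1.]);Rt=np.c_[np.cross(y,z),y,z]
def plan(T): # list of (keeper x, keeper z of TCP)
    o=monitor.get_obs();w=o["eef_rot"];R0=R.from_quat(np.r_[w[1:],w[0]]).as_matrix()
    d=o["eef_pos"][:2]-P
    print("t",o["time_s"],"kx,ky,z",d@ex,d@[-ex[1],ex[0]],o["eef_pos"][2],"F kx,ky,z",o["wrist_force"][:2]@ex,o["wrist_force"][2])
    for X in T:
        X=np.array(X); W=np.r_[P+X[0]*ex,X[1]] if len(X)==2 else X
        print(X.round(4),(R0.T@(W-o["eef_pos"])/.06).round(2),(R.from_matrix(R0.T@Rt).as_rotvec()/np.radians(8)).round(2))
E
python3 -c "
from plan import *
plan([(.159,-.553,.30),(.2,-.45,.33),(.06,.33),(.06,.218)])"
```

```text
t 1.2 kx,ky,z -0.19960205709323348 0.6474853253222191 0.20022294226879317 F kx,ky,z 0.15895578984843936 0.36031601541825387
[ 0.159 -0.553  0.3  ] [ 0.    0.01 -1.66] [ 0.   -0.   -2.41]
[ 0.2  -0.45  0.33] [ 1.13 -1.45 -2.16] [ 0.   -0.   -2.41]
[0.06 0.33] [ 8.76 -7.65 -2.16] [ 0.   -0.   -2.41]
[0.06  0.218] [ 8.76 -7.65 -0.3 ] [ 0.   -0.   -2.41]
```

Call:
move_arm(motion=[[[0,0,-0.9],[0,0,-0.8],50],[[0.5,-0.5,-1.7],[0,0,-1.6],0],[[1.3,-1.3,-2.16],[0,0,-2.4],0],[[2.1,-2.0,-2.16],[0,0,-2.4],0],[[2.9,-2.7,-2.16],[0,0,-2.4],0],[[3.7,-3.4,-2.16],[0,0,-2.4],0],[[4.5,-4.1,-2.16],[0,0,-2.4],0],[[5.3,-4.8,-2.16],[0,0,-2.4],0],[[6.1,-5.5,-2.16],[0,0,-2.4],0],[[6.9,-6.2,-2.16],[0,0,-2.4],0]])

```text
time_s: 2.45
eef_pos: [0.4438, -0.096, 0.3302]
eef_rot: [0.001, 0.953, 0.303, 0.0]
wrist_force: [1.0, -0.5, -0.0]
opening: -0.001
```

```bash
python3 -c "
from plan import *
plan([(.07,.33),(.07,.218),(.06,.218)])"
```

```text
t 2.45 kx,ky,z 0.008420269690557704 0.150967123421176 0.3302065338868174 F kx,ky,z -1.0504593612699755 -0.0033573592203259284
[0.07 0.33] [ 2.51 -1.03  0.  ] [ 0.01 -0.   -0.01]
[0.07  0.218] [ 2.51 -1.03  1.87] [ 0.01 -0.   -0.01]
[0.06  0.218] [ 2.51 -0.87  1.87] [ 0.01 -0.   -0.01]
```

Call:
move_arm(motion=[[[0.8,-0.35,0],[0,0,0],0],[[1.6,-0.7,0],[0,0,0],0],[[2.4,-1.0,0],[0,0,0],0],[[2.5,-1.03,0.6],[0,0,0],0],[[2.5,-1.03,1.2],[0,0,0],0],[[2.5,-1.03,1.8],[0,0,0],0],[[2.5,-1.03,1.87],[0,0,0],0]])

```text
time_s: 3.32
eef_pos: [0.5279, 0.0395, 0.2149]
eef_rot: [-0.001, 0.953, 0.303, -0.003]
wrist_force: [0.5, -0.5, 0.6]
opening: -0.004
```

```bash
python3 -c "
from plan import *
d=.118;h=.0145
L=[]
for q in (.95,.85,.7,.55,.4,.25,.1,0.0):
    L.append((.072-d*np.cos(q)+.007*np.sin(q)+h, .108+d*np.sin(q)+.007*np.cos(q)+.008))
plan(L)
for n in('top','side'):
    a=viewer.camera(n); c=a[130:330,200:440]
    cv2.imwrite('pics/c_%s.png'%n,c)
cv2.imwrite('pics/c1.png',cv2.resize(np.hstack([cv2.imread('pics/c_top.png'),cv2.imread('pics/c_side.png')]),None,fx=1.66,fy=1.66))
"
```

```text
t 3.325 kx,ky,z 0.07040549574256452 0.004068612692556259 0.2148888925336419 F kx,ky,z -0.6680438045665127 0.6027011075432469
[0.0236 0.2161] [ 0.07  0.78 -0.02] [-0.03  0.03 -0.01]
[0.0139 0.2093] [0.07 0.94 0.09] [-0.03  0.03 -0.01]
[0.0008 0.1974] [0.07 1.16 0.29] [-0.03  0.03 -0.01]
[-0.0104  0.1836] [0.07 1.35 0.52] [-0.03  0.03 -0.01]
[-0.0195  0.1684] [0.07 1.5  0.77] [-0.03  0.03 -0.01]
[-0.0261  0.152 ] [0.07 1.61 1.04] [-0.03  0.03 -0.01]
[-0.0302  0.1347] [0.08 1.68 1.33] [-0.03  0.03 -0.01]
[-0.0315  0.123 ] [0.08 1.7  1.52] [-0.03  0.03 -0.01]
```

View pics/c1.png

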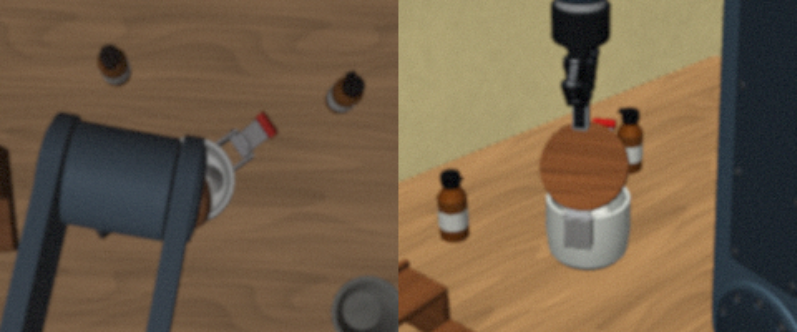

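Fingertips show at about (309,208) in the side picture, overlapping the lid's top edge. I compare this with where the tip should project before pushing.

```bash
python3 -c "
from plan import *
o=monitor.get_obs();e=o['eef_pos'];print(o['eef_pos'])
for dz in(0,.008,):print(proj('side',e-[0,0,dz]))
print(proj('side',[.573,-.017,.223]))
a=cv2.imread('pics/c_side.png')[30:140,60:170];cv2.imwrite('pics/c2.png',cv2.resize(a,None,fx=5,fy=5,interpolation=cv2.INTER_CUBIC))
"
```

```text
[0.52994762 0.03910966 0.21800197]
[[309.71690647 217.80571639]]
[[309.71740795 220.93403901]]
[[315.00141669 201.84278946]]
```

View pics/c2.png

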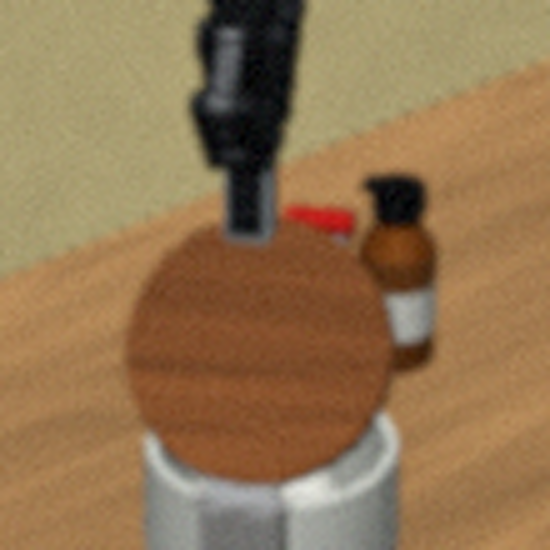

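The finger's visible end is about 12 px above the projected tip. I difference the new picture with the first one to see why.

```bash
python3 -c "
from plan import *
a=viewer.camera('side');b=cv2.imread('pics/side0.png');cv2.imwrite('pics/side3.png',a)
o=monitor.get_obs();print(o['eef_pos'],o['time_s'],o['opening'])
d=np.abs(cv2.GaussianBlur(a,(3,3),0).astype(int)-cv2.GaussianBlur(b,(3,3),0)).max(2)
for r in range(196,228,2): print(r,d[r,298:324])
c=a[150:250,260:360];e=np.dstack([np.clip(d*3,0,255).astype(np.uint8)]*3)[150:250,260:360]
cv2.imwrite('pics/c3.png',cv2.resize(np.hstack([c,e]),None,fx=4,fy=4,interpolation=cv2.INTER_CUBIC))"
```

```text
[0.53065486 0.03895585 0.21903776] 3.475 -0.0005583802287301756
196 [ 23  23  23  22  18  13  22  64 105 128 133 130 125 108  84  67  50  20
  10  22  25  24  23  23  22  22]
198 [ 23  22  22  22  21  18  20  67 109 131 134 134 129 113  91  72  53  21
  10  24  24  23  24  24  23  24]
200 [ 23  23  23  24  23  18  23  70 112 133 139 141 132 110  87  70  50  20
   9  22  24  22  24  25  23  22]
202 [ 24  23  24  25  22  15  25  71 111 129 129 121 109  91  68  50  34  12
  10  22  24  23  24  24  24  23]
204 [23 23 23 21 19 19 25 42 76 93 97 97 90 71 44 46 37 20 12 18 20 22 22 22
 23 25]
206 [22 21 19 18 19 17 27 35 37 36 36 36 38 44 47 44 31 16 19 19 18 19 19 18
 19 20]
208 [18 16 16 17 19 18 17 15 18 23 28 31 31 31 28 23 19 18 17 19 21 20 17 16
 17 19]
210 [18 18 17 20 20 18 17 17 17 17 17 17 16 16 18 19 18 18 19 19 18 18 19 19
 18 17]
212 [15 17 18 19 19 16 15 16 18 19 18 19 19 17 15 15 16 18 19 18 17 17 19 18
 19 18]
214 [19 20 19 18 17 18 21 18 15 18 19 17 18 19 17 17 19 20 20 19 18 17 19 19
 20 19]
216 [19 17 17 19 20 20 20 19 19 20 19 19 18 19 20 18 17 17 18 19 18 18 20 20
 19 17]
218 [19 19 18 19 19 18 17 18 19 17 19 20 17 17 19 17 19 19 20 18 17 18 18 16
 16 17]
220 [21 19 18 18 19 17 18 18 18 17 18 17 15 16 18 18 17 15 16 18 19 17 17 17
 17 17]
222 [19 16 15 17 18 19 19 20 19 17 19 23 19 17 19 18 17 15 16 17 17 17 19 19
 18 17]
224 [20 19 18 20 21 20 20 20 19 20 20 20 20 19 17 19 19 18 17 18 17 16 19 19
 17 18]
226 [17 16 17 18 19 19 19 19 20 20 20 19 18 18 18 19 17 17 20 20 18 17 20 22
 21 19]
```

View pics/c3.png

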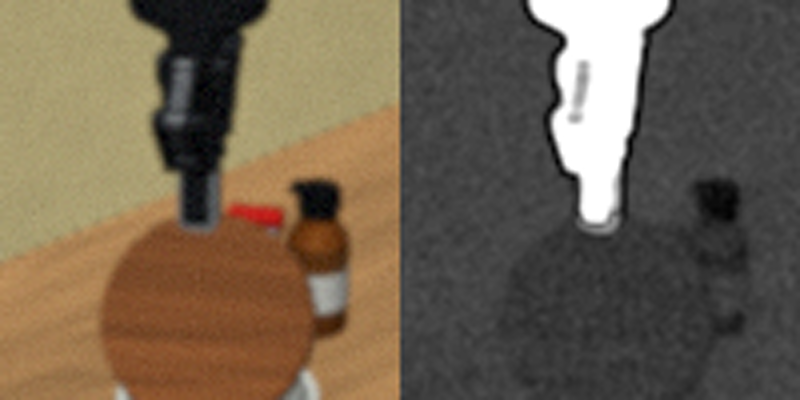

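The tip seems to end about 30 mm higher, or farther along the ray, than nominal. A 30 mm descent, still clear of the lid, should show which.

Call:
move_arm(motion=[[[0,0,0.25],[0,0,0],0],[[0,0,0.5],[0,0,0],0],[[0,0,0.5],[0,0,0],0],[[0,0,0.5],[0,0,0],0]])

```text
time_s: 3.98
eef_pos: [0.5299, 0.0391, 0.1876]
eef_rot: [-0.0, 0.953, 0.303, -0.0]
wrist_force: [0.5, -0.2, 0.9]
opening: 0.001
```

```bash
python3 -c "
from plan import *
a=viewer.camera('side');b=cv2.imread('pics/side0.png');cv2.imwrite('pics/side4.png',a)
plan([(.0236,.19)])
o=monitor.get_obs();e=o['eef_pos'];print(e,o['opening'],proj('side',e-[0,0,.008]))
g=lambda i:cv2.cvtColor(cv2.GaussianBlur(i,(3,3),0),cv2.COLOR_BGR2GRAY).astype(int)
d=np.abs(g(a)-g(b)-np.median(g(a)-g(b)))
for r in range(200,236,3): print(r,d[r,298:324].astype(int))
c=a[150:250,260:360];t=viewer.camera('top')[150:250,260:360]
cv2.imwrite('pics/c4.png',cv2.resize(np.hstack([c,t]),None,fx=4,fy=4,interpolation=cv2.INTER_CUBIC))"
```

```text
t 4.025 kx,ky,z 0.06880190364491658 0.0024762646589223066 0.18792442471499038 F kx,ky,z 0.5653024484260395 -0.35811265251983065
[0.0236 0.19  ] [ 0.04  0.75 -0.03] [ 0.   -0.   -0.01]
[0.53012119 0.03912079 0.18792442] -0.003555770496621899 [[309.66417661 232.49865081]]
200 [ 12  43  86 121 132 129 123 123 125 129 133 135 133 131 130 127 113  86
  50  20   3   0   0   0   2   1]
203 [  2  13  38  74 104 112 108 103  98  96  95  97  97  96  89  77  56  33
  16   8   6   6   8   8   9   9]
206 [ 1  5  9 16 21 27 34 50 67 78 82 82 74 58 38 24 19 16 10  5  5  6  6  6
  7  5]
209 [ 5  7  5  4  4  3 10 27 53 68 70 71 68 51 24  8 11 14 10  7  5  3  4  7
  7  5]
212 [ 7  8  6  6  4  4 10 28 53 69 75 75 66 47 25 11 13 15 11  7  5  6  5  4
  5  8]
215 [ 5  5  5  5  3  0  0 20 51 71 77 78 72 51 26 13 14 17 14 10  8  8  5  3
  5  7]
218 [ 7  6  5  7  6  3  2  4 10 14 16 19 20 14  3  0  0  4  6  7  5  4  4  7
  7  8]
221 [5 8 8 6 6 5 6 5 4 4 3 3 3 0 2 3 6 8 7 5 5 5 5 5 7 6]
224 [6 7 6 4 4 4 5 5 5 4 5 6 5 6 6 4 5 5 5 7 7 8 6 6 7 8]
227 [9 7 5 3 2 4 6 6 4 3 5 7 7 6 7 7 9 9 6 4 7 7 5 5 5 5]
230 [5 7 6 6 7 4 3 5 7 5 4 6 6 6 7 5 6 7 5 6 5 6 8 8 5 4]
233 [5 6 7 7 6 5 4 4 6 7 6 7 7 7 7 6 7 8 7 6 6 7 9 9 6 4]
```

View pics/c4.png

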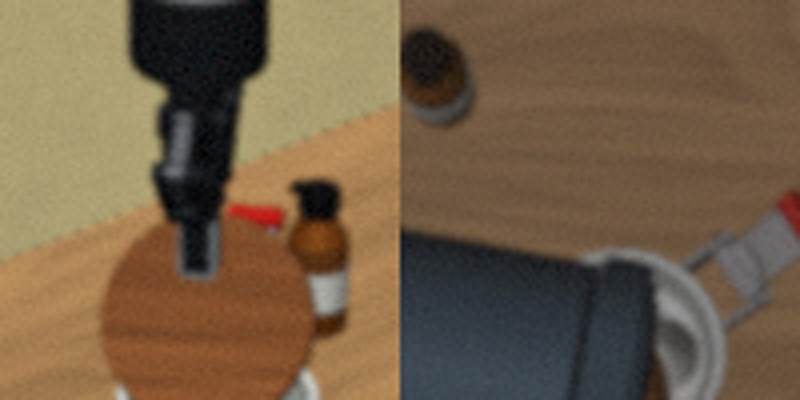

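The visible tip is at row 218 against a nominal 232, with no contact, so the fingers look about 30 mm shorter than nominal. I approach the lid in small steps, and the contact position will settle it.

Call:
move_arm(motion=[[[0,0.2,0],[0,0,0],0],[[0,0.4,0],[0,0,0],0],[[0,0.48,0],[0,0,0],0],[[0,0.48,0],[0,0,0],0]])

```text
time_s: 4.58
eef_pos: [0.5467, 0.0151, 0.1875]
eef_rot: [-0.0, 0.953, 0.302, -0.0]
wrist_force: [-1.2, 0.5, -0.1]
opening: -0.003
```

Call:
move_arm(motion=[[[0,0.05,0],[0,0,0],0],[[0,0.1,0],[0,0,0],0],[[0,0.1,0],[0,0,0],0]])

```text
time_s: 4.95
eef_pos: [0.55, 0.0106, 0.1876]
eef_rot: [0.0, 0.953, 0.303, 0.0]
wrist_force: [-0.4, 0.6, 0.1]
opening: 0.001
```

Call:
move_arm(motion=[[[0,0.05,0],[0,0,0],0],[[0,0.1,0],[0,0,0],0],[[0,0.1,0],[0,0,0],0]])

```text
time_s: 5.32
eef_pos: [0.5536, 0.0056, 0.1876]
eef_rot: [0.0, 0.953, 0.303, 0.0]
wrist_force: [-0.0, 0.0, -0.3]
opening: 0.0
```

```bash
python3 -c "
from plan import *
a=viewer.camera('side');cv2.imwrite('pics/side5.png',a)
plan([(.0236,.19)])"
```

```text
t 5.375 kx,ky,z 0.02807905725922061 0.002762818043669732 0.18755904566768844 F kx,ky,z -0.8009735991090652 -0.3321904590335824
[0.0236 0.19  ] [ 0.05  0.07 -0.04] [-0.    0.   -0.01]
```

```bash
python3 -c "
import cv2,numpy as np
a=cv2.imread('pics/side4.png');b=cv2.imread('pics/side5.png')
cv2.imwrite('pics/c5.png',cv2.resize(np.hstack([a[150:270,260:360],b[150:270,260:360]]),None,fx=4,fy=4,interpolation=cv2.INTER_CUBIC))"
```

```text
(no output)
```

View pics/c5.png

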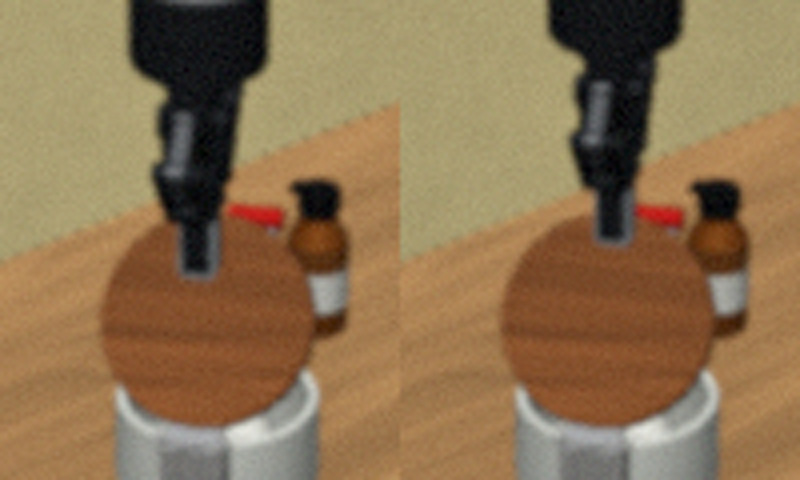

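The lid hasn't moved and there was no contact, so the tip really is about 30 mm higher than nominal. I keep stepping in.

Call:
move_arm(motion=[[[0,0.04,0],[0,0,0],0],[[0,0.08,0],[0,0,0],0],[[0,0.08,0],[0,0,0],0]])

```text
time_s: 5.75
eef_pos: [0.5563, 0.0017, 0.1876]
eef_rot: [0.0, 0.953, 0.303, 0.0]
wrist_force: [-0.4, 1.0, -0.2]
opening: -0.003
```

Call:
move_arm(motion=[[[0,0.04,0],[0,0,0],0],[[0,0.08,0],[0,0,0],0],[[0,0.08,0],[0,0,0],0]])

```text
time_s: 6.12
eef_pos: [0.559, -0.0022, 0.1876]
eef_rot: [0.0, 0.953, 0.302, -0.0]
wrist_force: [-0.5, 0.1, 0.0]
opening: -0.002
```

Call:
move_arm(motion=[[[0,0.04,0],[0,0,0],0],[[0,0.08,0],[0,0,0],0],[[0,0.08,0],[0,0,0],0]])

```text
time_s: 6.5
eef_pos: [0.5618, -0.0061, 0.1876]
eef_rot: [0.0, 0.953, 0.303, 0.0]
wrist_force: [-0.4, 0.0, -0.0]
opening: 0.003
```

```bash
python3 -c "
from plan import *
a=viewer.camera('side');cv2.imwrite('pics/side6.png',a)
plan([(.0236,.19)])
def lid(i):
    h=cv2.cvtColor(i,cv2.COLOR_BGR2HSV)[150:300,270:360]
    return h
for f in('side5','side6'):
    i=cv2.imread(f'pics/{f}.png').astype(int)
    # column profiles: row 228 across lid, col 290.. rows
    print(f,'col295',i[200:220:1,295,0],'row228',i[228,280:292,0],i[228,334:346,0])
    print('  col310 lum',i[196:232:2,310].sum(1)//3)
    print('  col318 lum',i[196:216,318].sum(1)//3)
r=spotter.outline_of('side','lid')[:1]
for x in r:
    yy,xx=np.nonzero(x['region']);print(x['score'],xx.min(),xx.max(),yy.min(),yy.max())
"
```

```text
t 6.55 kx,ky,z 0.013680445858977831 0.002768215771435055 0.1875768603337779 F kx,ky,z 0.2105099943052573 -0.5079509516511284
[0.0236 0.19  ] [ 0.05 -0.17 -0.04] [-0.    0.   -0.01]
side5 col295 [110 101  90  89  87  84  82  89  72  61  52  47  46  43  35  39  44  41
  43  36] row228 [77 84 79 73 65 58 45 44 45 47 44 41] [ 43  41  45  41  60  85  99 101  89  73  51  34]
  col310 lum [24 23 34 34 34 38 39 85 81 82 86 78 79 78 85 81 88 84]
  col318 lum [74 84 91 90 89 80 81 72 81 77 80 76 81 84 82 77 86 86 84 83]
side6 col295 [112 102  94  86  80  87  86  81  74  61  47  46  34  46  42  42  35  44
  40  40] row228 [78 77 73 75 64 53 46 47 45 46 44 42] [ 45  45  43  43  56  85  99 101  83  72  47  37]
  col310 lum [90 93 95 89 75 82 87 75 79 75 83 76 84 82 85 87 80 82]
  col318 lum [87 90 87 83 90 87 88 84 91 87 88 96 92 87 83 76 77 78 84 79]
0.71 285 339 204 261
```

```bash
python3 -c "
from plan import *
b=cv2.imread('pics/side6.png');t=viewer.camera('top')
cv2.imwrite('pics/c6.png',cv2.resize(np.hstack([b[130:250,260:360],t[150:270,280:380]]),None,fx=4,fy=4,interpolation=cv2.INTER_CUBIC))
e=monitor.get_obs()['eef_pos'];print(proj('side',[e,e-[0,0,.008],e+[0,0,.1],e+[0,0,.2]]))"
```

```text
[[314.76091008 218.34585981]
 [314.74654749 221.32993105]
 [314.94807189 179.4896781 ]
 [315.15076219 137.47177118]]
```

View pics/c6.png

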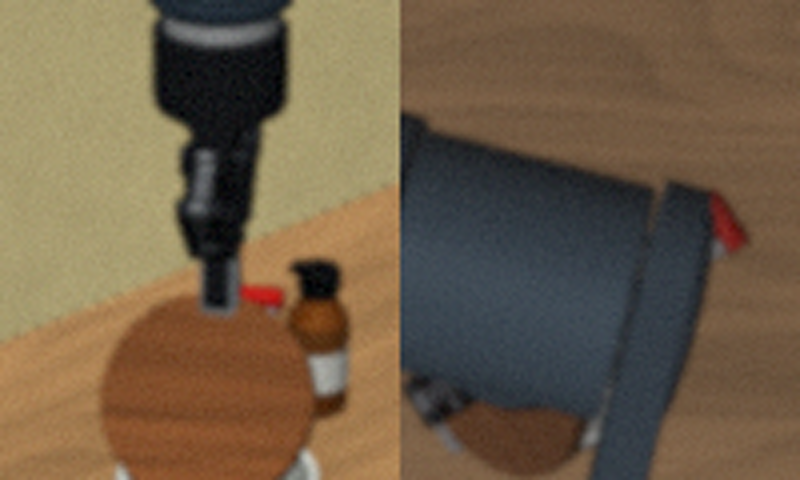

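The nominal tip projects to (315,221), but it shows at (315,207), just at the lid's upper rim. The top picture agrees with the commanded position, so the tip is about 33 mm higher than stated and about to touch. I start a gentle in-and-down push.

Call:
move_arm(motion=[[[0,0.05,0.05],[0,0,0],0],[[0,0.1,0.1],[0,0,0],0],[[0,0.12,0.15],[0,0,0],0],[[0,0.12,0.15],[0,0,0],0]])

```text
time_s: 7.15
eef_pos: [0.5657, -0.0119, 0.1781]
eef_rot: [-0.0, 0.953, 0.303, -0.0]
wrist_force: [-1.1, 0.4, -0.5]
opening: -0.0
```

Call:
move_arm(motion=[[[0,0.05,0.05],[0,0,0],0],[[0,0.1,0.12],[0,0,0],0],[[0,0.12,0.18],[0,0,0],0],[[0,0.12,0.18],[0,0,0],0]])

```text
time_s: 7.65
eef_pos: [0.5697, -0.0178, 0.1672]
eef_rot: [-0.0, 0.953, 0.303, -0.0]
wrist_force: [-0.0, -0.3, 0.5]
opening: -0.004
```

```bash
python3 -c "
from plan import *
plan([])
a=viewer.camera('side');cv2.imwrite('pics/side7.png',a)
for x in spotter.outline_of('side','lid')[:1]:
    yy,xx=np.nonzero(x['region']);print(x['score'],xx.min(),xx.max(),yy.min(),yy.max())
i=a.astype(int);print(i[196:240:2,330].sum(1)//3, i[196:240:2,296].sum(1)//3)
b=cv2.imread('pics/side6.png').astype(int);print(b[196:240:2,330].sum(1)//3, b[196:240:2,296].sum(1)//3)
"
```

```text
t 7.65 kx,ky,z -0.0005090858784082865 0.0030043483808473172 0.16718989614185364 F kx,ky,z -0.24353893237106197 0.452285638260766
0.66 286 339 205 262
[134 130 128  97  81  73  99  95  82  80  83  84  77  75  72  73  86  84
  81  76  78  80] [141 148 144 135 132 130 130 111  85  80  81  78  78  79  77  82  85  85
  77  76  91  85]
[131 130 129  95  82  72  93  88  79  84  89  83  77  76  78  81  82  84
  79  77  85  82] [147 149 146 132 135 129 107  81  82  81  76  77  74  85  82  82  83  82
  78  74  87  90]
```

```bash
python3 -c "
from plan import *
b=cv2.imread('pics/side7.png');t=viewer.camera('top')
cv2.imwrite('pics/c7.png',cv2.resize(np.hstack([b[170:270,260:360],t[170:270,260:360]]),None,fx=4,fy=4,interpolation=cv2.INTER_CUBIC))
e=monitor.get_obs()['eef_pos'];print(proj('side',[e,e-[0,0,.008]]),proj('top',[e,e+[0,0,.07]]))
c=viewer.calibration('side');print(c)"
```

```text
[[315.99366275 222.92026865]
 [315.97596874 225.84328845]] [[316.01290737 236.26735524]
 [316.10914141 233.28947456]]
{'fovy': 45.29976352227843, 'cx': 314.07953624137525, 'cy': 232.84513423216066, 'distortion': array([0.04787833, 0.        , 0.        , 0.        , 0.        ]), 'extrinsics': array([[-0.67921033, -0.36707988,  0.63555148, -0.30982685],
       [-0.73393462,  0.3354002 , -0.59063243,  0.80596612],
       [ 0.00364518, -0.86761689, -0.49721992,  0.83083233],
       [ 0.        ,  0.        ,  0.        ,  1.        ]])}
```

View pics/c7.png

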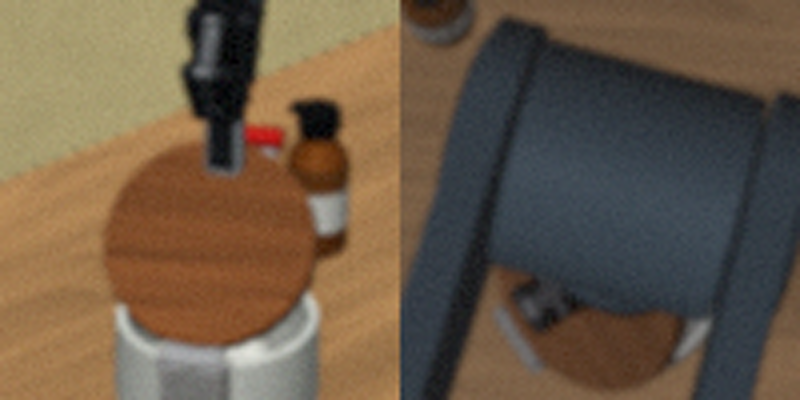

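The side camera sees the lid almost face-on, so its rotation hardly shows there. The tip on the lid fits q≈0.77, d≈0.115. I continue down the arc in small steps, watching the force.

Call:
move_arm(motion=[[[0,0.06,0.08],[0,0,0],0],[[0,0.12,0.18],[0,0,0],0],[[0,0.17,0.28],[0,0,0],0],[[0,0.21,0.38],[0,0,0],0],[[0,0.25,0.48],[0,0,0],0],[[0,0.25,0.48],[0,0,0],0]])

```text
time_s: 8.55
eef_pos: [0.5781, -0.03, 0.138]
eef_rot: [-0.0, 0.953, 0.303, -0.001]
wrist_force: [-0.4, 0.1, 0.6]
opening: -0.003
```

Call:
move_arm(motion=[[[0,0.03,0.1],[0,0,0],0],[[0,0.06,0.2],[0,0,0],0],[[0,0.08,0.3],[0,0,0],0],[[0,0.1,0.4],[0,0,0],0],[[0,0.1,0.4],[0,0,0],0]])

```text
time_s: 9.18
eef_pos: [0.5815, -0.0347, 0.1141]
eef_rot: [-0.0, 0.953, 0.303, -0.001]
wrist_force: [0.3, -0.9, 0.2]
opening: -0.002
```

```bash
python3 -c "
from plan import *
plan([])
b=viewer.camera('side');t=viewer.camera('top')
cv2.imwrite('pics/c8.png',cv2.resize(np.hstack([b[170:270,260:360],t[170:270,260:360]]),None,fx=4,fy=4,interpolation=cv2.INTER_CUBIC))"
```

```text
t 9.175 kx,ky,z -0.021158916151448697 0.0031987366320708867 0.11408179018876 F kx,ky,z -0.8969724638824216 0.16624795101285128
```

View pics/c8.png

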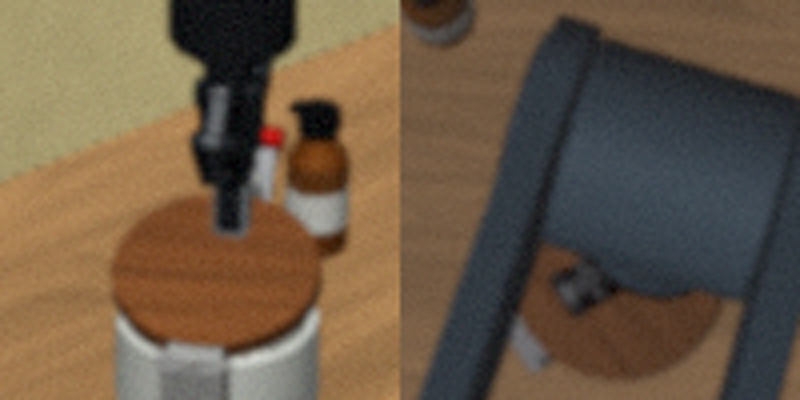

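The lid follows, now about a quarter open, with the tip on it at (317,229). I keep going down until it seats.

Call:
move_arm(motion=[[[0,0.01,0.08],[0,0,0],0],[[0,0.02,0.16],[0,0,0],0],[[0,0.03,0.24],[0,0,0],0],[[0,0.03,0.3],[0,0,0],0],[[0,0.03,0.3],[0,0,0],0]])

```text
time_s: 9.9
eef_pos: [0.5827, -0.0361, 0.0964]
eef_rot: [-0.0, 0.953, 0.303, -0.001]
wrist_force: [0.8, 1.0, -0.7]
opening: -0.003
```

Call:
move_arm(motion=[[[0,0,0.03],[0,0,0],0],[[0,0,0.06],[0,0,0],0],[[0,0,0.06],[0,0,0],0]])

```text
time_s: 10.28
eef_pos: [0.5831, -0.0363, 0.0932]
eef_rot: [-0.0, 0.953, 0.303, -0.0]
wrist_force: [0.2, -0.6, -0.3]
opening: -0.002
```

Call:
move_arm(motion=[[[0,0,0.03],[0,0,0],0],[[0,0,0.06],[0,0,0],0],[[0,0,0.06],[0,0,0],0]])

```text
time_s: 10.65
eef_pos: [0.5831, -0.0362, 0.0896]
eef_rot: [-0.0, 0.953, 0.303, -0.0]
wrist_force: [-0.3, 0.4, 0.5]
opening: -0.003
```

Call:
move_arm(motion=[[[0,0,0.03],[0,0,0],0],[[0,0,0.03],[0,0,0],0],[[0,0,0.03],[0,0,0],0]])

```text
time_s: 11.02
eef_pos: [0.583, -0.0362, 0.0878]
eef_rot: [-0.0, 0.953, 0.303, -0.0]
wrist_force: [-0.0, 0.7, 0.8]
opening: 0.002
```

```bash
cat > lidq.py <<'E'
from plan import *
plan([])
b=viewer.camera('side');cv2.imwrite('pics/side_now.png',b);g=b.astype(int).sum(2)//3
# lid bottom edge at hinge side along the pot, plus predicted lid outline for q
from fit import pt,lc
E
python3 - <<'E'
import re
s=open('fit.py').read()
open('model.py','w').write(s.split("def res")[0])
open('lidq.py','w').write('''from plan import *
from model import *
plan([])
b=viewer.camera('side');cv2.imwrite('pics/side_now.png',b)
g=cv2.cvtColor(b,cv2.COLOR_BGR2HSV).astype(int)
m=(g[...,1]>110)&(b[...,2]<150)&(b[...,0]<75)
for x in spotter.outline_of('side','lid')[:1]:
    yy,xx=np.nonzero(x['region']);print(x['score'],xx.min(),xx.max(),yy.min(),yy.max())
for q in (0,.03,.06,.1,.15,.2):
    l=proj('side',pt([.5719,-.0156,2.1869],np.r_[lc(q,.007),lc(q,-.007)]));print(q,l.min(0).round(1),l.max(0).round(1))
''')
E
python3 lidq.py
```

```text
t 11.025 kx,ky,z -0.02319850150887991 0.0028395542761460333 0.08781528787504891 F kx,ky,z 0.6104034245157949 0.8373279469771666
0.61 289 340 229 259
0 [288.4 228.9] [341.  260.8]
0.03 [288.4 227.6] [341.  260.7]
0.06 [288.3 226.3] [341.  260.5]
0.1 [288.3 224.5] [341.  260.3]
0.15 [288.2 222.4] [341.  260.1]
0.2 [288.1 220.4] [341.  259.9]
```

The lid outline's top row is 229, which matches q≈0. I press slightly more to confirm seating by force.

Call:
move_arm(motion=[[[0,0,0.03],[0,0,0],0],[[0,0,0.03],[0,0,0],0],[[0,0,0.03],[0,0,0],0]])

```text
time_s: 11.5
eef_pos: [0.5831, -0.0363, 0.0861]
eef_rot: [-0.0, 0.953, 0.303, -0.0]
wrist_force: [-0.6, -0.3, 1.3]
opening: 0.002
```

Call:
move_arm(motion=[[[0,0,0.03],[0,0,0],0],[[0,0,0.03],[0,0,0],0],[[0,0,0.03],[0,0,0],0]])

```text
time_s: 11.88
eef_pos: [0.583, -0.0363, 0.0843]
eef_rot: [-0.0, 0.953, 0.303, -0.0]
wrist_force: [0.2, -0.1, -0.5]
opening: -0.003
```

Call:
move_arm(motion=[[[0,0,0.02],[0,0,0],0],[[0,0,0.02],[0,0,0],0],[[0,0,0.02],[0,0,0],0]])

```text
time_s: 12.25
eef_pos: [0.5832, -0.0363, 0.0839]
eef_rot: [0.0, 0.953, 0.303, 0.0]
wrist_force: [-2.5, 0.6, 5.8]
opening: -0.001
```

The lid is seated: 5.8 N with the TCP at 0.084, so the real fingertip is 31 mm above the reported TCP. One more light press, then I look.

Call:
move_arm(motion=[[[0,0,0.015],[0,0,0],0],[[0,0,0.015],[0,0,0],0],[[0,0,0.015],[0,0,0],0]])

```text
time_s: 12.62
eef_pos: [0.5833, -0.0363, 0.0838]
eef_rot: [0.0, 0.953, 0.303, 0.0]
wrist_force: [-4.4, 1.6, 10.7]
opening: 0.001
```

```bash
python3 lidq.py; python3 -c "
from plan import *
# lever: tip bottom z .147 => TCP z .116 ; safe height TCP .20
plan([(-.0235,.19),(-.19,.19),(-.19,.116),(-.155,.116),(-.09,.116)])"
```

```text
t 12.625 kx,ky,z -0.02349370497967709 0.0027025357279587864 0.08382123484349238 F kx,ky,z 3.841390432208838 10.727666635150802
0.55 289 341 231 259
0 [288.4 228.9] [341.  260.8]
0.03 [288.4 227.6] [341.  260.7]
0.06 [288.3 226.3] [341.  260.5]
0.1 [288.3 224.5] [341.  260.3]
0.15 [288.2 222.4] [341.  260.1]
0.2 [288.1 220.4] [341.  259.9]
t 12.725 kx,ky,z -0.023506819511368057 0.0027120685387514217 0.08383940350168179 F kx,ky,z 4.168641444930836 10.736103997581633
[-0.0235  0.19  ] [ 0.05  0.   -1.77] [ 0.   -0.   -0.01]
[-0.19  0.19] [ 0.05  2.78 -1.77] [ 0.   -0.   -0.01]
[-0.19   0.116] [ 0.05  2.78 -0.54] [ 0.   -0.   -0.01]
[-0.155  0.116] [ 0.05  2.19 -0.54] [ 0.   -0.   -0.01]
[-0.09   0.116] [ 0.05  1.11 -0.54] [ 0.   -0.   -0.01]
```

The lid is shut. I lift off and go over the lever to its outside.

Call:
move_arm(motion=[[[0,0,-0.8],[0,0,0],0],[[0,0,-1.7],[0,0,0],0],[[0.05,0.3,-1.8],[0,0,0],0],[[0.05,1.0,-1.8],[0,0,0],0],[[0.05,1.8,-1.8],[0,0,0],0],[[0.05,2.5,-1.8],[0,0,0],0],[[0.05,2.78,-1.8],[0,0,0],0],[[0.05,2.78,-1.2],[0,0,0],0],[[0.05,2.78,-0.62],[0,0,0],0],[[0.05,2.78,-0.62],[0,0,0],0]])

```text
time_s: 13.98
eef_pos: [0.6792, -0.1698, 0.1153]
eef_rot: [-0.003, 0.953, 0.303, -0.003]
wrist_force: [-1.0, 0.3, 0.2]
opening: -0.001
```

```bash
python3 -c "
from plan import *
plan([(-.155,.121),(-.09,.121)])
b=viewer.camera('side');t=viewer.camera('top')
cv2.imwrite('pics/c9.png',cv2.resize(np.hstack([b[160:270,280:380],t[160:270,280:380]]),None,fx=4,fy=4,interpolation=cv2.INTER_CUBIC))"
```

```text
t 13.975 kx,ky,z -0.1878035390966024 0.0015484023379045962 0.11533365909571308 F kx,ky,z 0.8481945443673284 0.2249016011106751
[-0.155  0.121] [ 0.02 -0.55 -0.09] [-0.05  0.03 -0.01]
[-0.09   0.121] [ 0.02 -1.63 -0.08] [-0.05  0.03 -0.01]
```

View pics/c9.png

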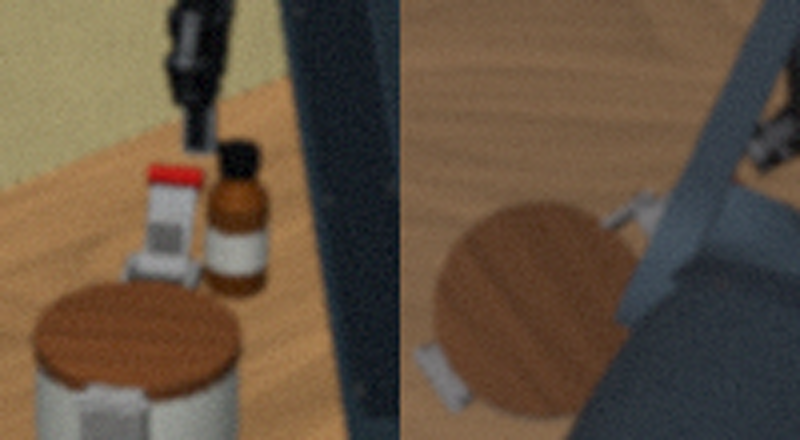

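Picture 12, the last: the lid lies flat on the pot, the lever is still open with its roll at (324,204), and the finger is just outside it at about (330,197). I push inwards slowly, watching the force.

Call:
move_arm(motion=[[[0.02,-0.2,0],[0,0,0],0],[[0.02,-0.4,0],[0,0,0],0],[[0.02,-0.6,0],[0,0,0],0],[[0.02,-0.6,0],[0,0,0],0]])

```text
time_s: 14.58
eef_pos: [0.6616, -0.1395, 0.12]
eef_rot: [0.0, 0.953, 0.303, 0.0]
wrist_force: [0.8, 0.1, 0.1]
opening: 0.001
```

Call:
move_arm(motion=[[[0,-0.08,0],[0,0,0],0],[[0,-0.16,0],[0,0,0],0],[[0,-0.16,0],[0,0,0],0]])

```text
time_s: 14.95
eef_pos: [0.6565, -0.1329, 0.1196]
eef_rot: [0.0, 0.953, 0.303, 0.0]
wrist_force: [0.2, 0.2, 0.9]
opening: -0.001
```

Call:
move_arm(motion=[[[0,-0.08,0],[0,0,0],0],[[0,-0.16,0],[0,0,0],0],[[0,-0.16,0],[0,0,0],0]])

```text
time_s: 15.32
eef_pos: [0.6541, -0.1289, 0.1234]
eef_rot: [0.004, 0.953, 0.302, 0.003]
wrist_force: [2.7, -9.4, 9.2]
opening: 0.002
```

```bash
cat > lev.py <<'E'
from plan import *
from model import *
plan([])
pp=[.5719,-.0156,2.1869]
b=viewer.camera('side');t=viewer.camera('top')
for n,i in(('side',b),('top',t)):
    i=i.astype(int);m=(i[...,2]>i[...,1]+60)&(i[...,2]>i[...,0]+60);m[:,:270]=0;m[:,400:]=0;m[300:]=0
    if n=='top': m[:160]=0
    y,x=np.nonzero(m);print(n,'red',len(x),x.mean() if len(x) else 0,y.mean() if len(x) else 0)
    print({a:proj(n,pt(pp,[-.085+.06*np.sin(a-.7),0,.112+.06*np.cos(a-.7)])).round(1)[0].tolist() for a in(0,.35,.7,1.05,1.4)})
for x in spotter.outline_of('side','lid')[:1]:
    yy,xx=np.nonzero(x['region']);print('lid',xx.min(),xx.max(),yy.min(),yy.max())
E
python3 lev.py
```

```text
t 15.325 kx,ky,z -0.1399542314394583 -0.0015808568154290054 0.12340028054764121 F kx,ky,z -9.239219841177823 9.188389362833638
side red 74 322.94594594594594 202.7027027027027
{0: [324.6, 203.6], 0.35: [323.3, 203.1], 0.7: [321.7, 205.4], 1.05: [320.1, 210.4], 1.4: [318.6, 217.5]}
top red 10 361.5 211.0
{0: [360.7, 205.6], 0.35: [354.5, 209.3], 0.7: [347.0, 214.1], 1.05: [339.2, 219.4], 1.4: [332.3, 224.4]}
lid 289 340 230 260
```

Contact, but the force (9 N outwards, 9 N upwards) shows the push is jamming: the roll has to rise along its arc. I back off, go 11 mm lower, and push along the arc, inwards and up.

Call:
move_arm(motion=[[[0,0.2,0],[0,0,0],0],[[0,0.4,0],[0,0,0],0],[[0,0.4,0.18],[0,0,0],0],[[0,0.4,0.18],[0,0,0],0]])

```text
time_s: 15.98
eef_pos: [0.6632, -0.1438, 0.106]
eef_rot: [-0.002, 0.953, 0.303, -0.002]
wrist_force: [0.3, 0.2, -0.6]
opening: 0.004
```

```bash
python3 lev.py
```

```text
t 15.975 kx,ky,z -0.1574236415604453 -0.0004491120312719349 0.10603093361078669 F kx,ky,z -0.02895348613865919 -0.6278297706519997
side red 74 323.0810810810811 203.16216216216216
{0: [324.6, 203.6], 0.35: [323.3, 203.1], 0.7: [321.7, 205.4], 1.05: [320.1, 210.4], 1.4: [318.6, 217.5]}
top red 10 363.2 210.0
{0: [360.7, 205.6], 0.35: [354.5, 209.3], 0.7: [347.0, 214.1], 1.05: [339.2, 219.4], 1.4: [332.3, 224.4]}
lid 289 340 230 260
```

Call:
move_arm(motion=[[[0,-0.12,0],[0,0,0],0],[[0,-0.24,0],[0,0,0],0],[[0,-0.24,0],[0,0,0],0]])

```text
time_s: 16.5
eef_pos: [0.657, -0.1329, 0.1098]
eef_rot: [0.001, 0.953, 0.303, 0.001]
wrist_force: [1.7, -3.0, -0.5]
opening: 0.002
```

Call:
move_arm(motion=[[[0,-0.06,-0.04],[0,0,0],0],[[0,-0.12,-0.08],[0,0,0],0],[[0,-0.12,-0.08],[0,0,0],0]])

```text
time_s: 16.88
eef_pos: [0.6534, -0.1279, 0.1151]
eef_rot: [0.001, 0.953, 0.303, 0.001]
wrist_force: [3.6, -4.1, 5.2]
opening: 0.002
```

```bash
python3 lev.py
```

```text
t 16.875 kx,ky,z -0.13874053433310066 -0.0016441886164800831 0.1150598181655197 F kx,ky,z -5.410180316956908 5.199716494782328
side red 73 322.6027397260274 202.4931506849315
{0: [324.6, 203.6], 0.35: [323.3, 203.1], 0.7: [321.7, 205.4], 1.05: [320.1, 210.4], 1.4: [318.6, 217.5]}
top red 8 360.875 211.875
{0: [360.7, 205.6], 0.35: [354.5, 209.3], 0.7: [347.0, 214.1], 1.05: [339.2, 219.4], 1.4: [332.3, 224.4]}
lid 289 340 230 260
```

The force is lower and the lever is starting to follow. I continue along the arc.

Call:
move_arm(motion=[[[0,-0.06,-0.06],[0,0,0],0],[[0,-0.12,-0.11],[0,0,0],0],[[0,-0.12,-0.11],[0,0,0],0]])

```text
time_s: 17.4
eef_pos: [0.648, -0.1207, 0.1202]
eef_rot: [-0.0, 0.953, 0.303, -0.0]
wrist_force: [1.6, -2.2, 2.4]
opening: -0.003
```

Call:
move_arm(motion=[[[0,-0.07,-0.04],[0,0,0],0],[[0,-0.14,-0.08],[0,0,0],0],[[0,-0.14,-0.08],[0,0,0],0]])

```text
time_s: 17.77
eef_pos: [0.6425, -0.1134, 0.1243]
eef_rot: [-0.001, 0.953, 0.303, -0.001]
wrist_force: [0.6, -0.7, 0.1]
opening: 0.004
```

```bash
python3 lev.py
```

```text
t 17.775 kx,ky,z -0.12058933210218706 -0.0011142516970319993 0.12432545956231059 F kx,ky,z -0.9264404335534592 0.07379106955402487
side red 80 321.2875 203.2625
{0: [324.6, 203.6], 0.35: [323.3, 203.1], 0.7: [321.7, 205.4], 1.05: [320.1, 210.4], 1.4: [318.6, 217.5]}
top red 7 354.42857142857144 215.71428571428572
{0: [360.7, 205.6], 0.35: [354.5, 209.3], 0.7: [347.0, 214.1], 1.05: [339.2, 219.4], 1.4: [332.3, 224.4]}
lid 331 347 195 234
```

The lever is swinging smoothly, about half-way to upright. I push on past the centre.

Call:
move_arm(motion=[[[0,-0.08,-0.03],[0,0,0],0],[[0,-0.16,-0.05],[0,0,0],0],[[0,-0.24,-0.06],[0,0,0],0],[[0,-0.32,-0.06],[0,0,0],0],[[0,-0.32,-0.06],[0,0,0],0]])

```text
time_s: 18.55
eef_pos: [0.632, -0.098, 0.1285]
eef_rot: [-0.0, 0.953, 0.303, -0.0]
wrist_force: [-0.8, 0.6, -0.2]
opening: 0.001
```

```bash
python3 lev.py
```

```text
t 18.55 kx,ky,z -0.10201437254975398 -0.0014422492873380588 0.12849943548188478 F kx,ky,z 0.9612485678465739 -0.21864148114403487
side red 89 317.30337078651684 217.13483146067415
{0: [324.6, 203.6], 0.35: [323.3, 203.1], 0.7: [321.7, 205.4], 1.05: [320.1, 210.4], 1.4: [318.6, 217.5]}
top red 72 331.27777777777777 224.44444444444446
{0: [360.7, 205.6], 0.35: [354.5, 209.3], 0.7: [347.0, 214.1], 1.05: [339.2, 219.4], 1.4: [332.3, 224.4]}
lid 289 339 231 259
```

The lever has snapped over: red is at (317,217) side and (331,224) top, which is the locked projection. I retreat outwards and up, then check everything.

Call:
move_arm(motion=[[[0,0.3,0],[0,0,0],0],[[0,0.6,-0.3],[0,0,0],0],[[0,0.8,-1.0],[0,0,0],0],[[0,0.8,-1.8],[0,0,0],0],[[0,0.8,-2.6],[0,0,0],0],[[-0.8,0.8,-2.9],[0,0,0],0],[[-1.6,0.8,-2.9],[0,0,0],0],[[-2.4,0.8,-2.9],[0,0,0],0],[[-3.2,0.8,-2.9],[0,0,0],0],[[-3.2,0.8,-2.9],[0,0,0],0]])

```text
time_s: 19.95
eef_pos: [0.5015, -0.2517, 0.3031]
eef_rot: [0.001, 0.954, 0.3, -0.0]
wrist_force: [0.9, 0.1, -0.1]
opening: -0.003
```

```bash
python3 lev.py; python3 -c "
from plan import *
t=viewer.camera('top');s=viewer.camera('side')
for n in 'bottle3','mortar','crank_knob','keeper':
    for c in('top','side'): print(n,c,[(round(x['score'],2),np.round(np.array(x['centre'])*[640,480]).tolist()) for x in spotter.search_frame(c,n)[:4]])
g=lambda i:cv2.cvtColor(i,cv2.COLOR_BGR2GRAY)
for n,i,boxes in(('top',t,dict(b3=(390,165,40,40),b4=(250,150,40,40),mortar=(395,290,55,55))),('side',s,dict(b4=(220,225,28,60)))):
    o=g(cv2.imread(f'pics/{n}0.png'));w=g(i)
    for k,(x,y,a,b) in boxes.items():
        r=cv2.matchTemplate(w[y-12:y+b+12,x-12:x+a+12],o[y:y+b,x:x+a],cv2.TM_CCOEFF_NORMED);_,v,_,l=cv2.minMaxLoc(r);print(n,k,round(v,3),l[0]-12,l[1]-12)
"
```

```text
t 19.95 kx,ky,z -0.15198314712459485 0.1939311049743948 0.3030795719052465 F kx,ky,z -0.39296687021929 -0.1083128651086003
side red 85 317.18823529411765 217.16470588235293
{0: [324.6, 203.6], 0.35: [323.3, 203.1], 0.7: [321.7, 205.4], 1.05: [320.1, 210.4], 1.4: [318.6, 217.5]}
top red 78 331.21794871794873 223.83333333333334
{0: [360.7, 205.6], 0.35: [354.5, 209.3], 0.7: [347.0, 214.1], 1.05: [339.2, 219.4], 1.4: [332.3, 224.4]}
lid 289 341 230 260
bottle3 top [(0.72, [108.0, 243.0]), (0.64, [408.0, 186.0]), (0.63, [140.0, 267.0]), (0.61, [267.0, 165.0])]
bottle3 side [(0.92, [189.0, 344.0]), (0.89, [233.0, 255.0]), (0.82, [138.0, 320.0]), (0.8, [337.0, 215.0])]
mortar top [(0.51, [436.0, 331.0]), (0.24, [317.0, 234.0])]
mortar side [(0.37, [315.0, 258.0])]
crank_knob top [(0.4, [267.0, 168.0])]
crank_knob side []
keeper top [(0.6, [319.0, 232.0]), (0.25, [315.0, 240.0])]
keeper side [(0.9, [315.0, 256.0])]
top b3 0.988 0 0
top b4 0.989 0 0
top mortar 0.334 0 0
side b4 0.993 0 0
```

```bash
python3 -c "
from bench import workorder; print(workorder.hand_in())"
```

```text
the job is handed in; nothing more can be done
None
```

The garlic keeper is closed and the job is handed in. I pushed the lid down with the closed fingertips until it seated, then pushed the lever over its centre until it snapped to the locked side. I backed the arm clear at about 20 s, well under the 48 s limit.

**Last checks**
- **Lid:** its outline in the side picture (rows 230–260) matches the fully shut model. It seated with about 6 N, pressed up to 11 N.
- **Lever:** the red roll sits within about 1.5 px of its locked position in both cameras, and the lid stayed shut.
- **Bottles:** the two bottles beyond the keeper show no shift (0 px). I did not match the two on the stand separately, but they are detected where they were.

**What disagreed or went unchecked**
- **Fingertip position:** the pictures and the lid contact put the real fingertips about 31 mm behind the reported TCP, not 8 mm ahead. I worked with the measured value.
- **First lever push:** it jammed at about 13 N, so I backed off, went lower and pushed along the lever's arc. The pot was not visibly shifted.
- **Mortar and crank:** the arm hid the mortar in the last picture, and the crank knob was not found there. I never lowered the gripper near either, but could not confirm them.

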